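# Hook the angle stop out of the storage cage and tip it onto its foot

## Robot

A 7-joint arm with a two-finger parallel gripper is mounted at the origin on a cart in front of the work surface, level with it; the furniture and walls round the work are solid. World frame = base frame: x ahead of the robot, y to its left, z up, the work surface at z = 0. Lengths are in m, angles in degrees, forces in N, time in s.
With the tool pointing down it reaches from about 0.425 to 1.025 m from the base axis. Payload 9.4 kg.
Tool frame: the origin (TCP) lies between the finger pads; the fingertips stand 14 mm ahead of it and the grasp point (between the pads) lies 5 mm behind it; x points along the fingers, y is the direction in which the jaws open and shut, and the axes are right-handed (so a half turn about x gives the same grasp; the last joint's range is limited). The gripper opens to 85 mm and grips with 20 to 120 N. Pads are 22 mm wide; open, the fingers measure 114 mm over their backs; the gripper's body (76 mm by 85 mm) begins 54 mm behind the grasp point. The pads swing forward as they close: fully open they stand 13 mm farther back than shut.
Start: joints at [67.741, 34.337, -0.143, 91.639, 0.103, 54.024, -4.572], TCP at [0.222, -0.69, 0.245] pointing down, gripper open.
Joint ranges: [-147.43, 147.43], [-19.82, 112.94], [-74.19, 73.91], [6.32, 146.72], [-59.91, 239.91], [6.04, 106.73], [-150.56, 150.56]. Speed limits (degrees/s): [127.2, 127.2, 172.46, 172.46, 180, 180, 180].

## Interface

Orientations are given as [roll, pitch, yaw] about the fixed x, y, z axes, in that order (R = Rz(yaw) Ry(pitch) Rx(roll)).
In Python, from workcell import arm gives the robot as it stands. The module is installed in compiled form; this text tells all that it offers.
- The arm moves only by the shell command python3 -m jog 'ROWS' [FORCE]. ROWS is a JSON object of lists of equal length, an entry for each row: "travel": the shift along the tool's x, y, z in mm, a list of three; "rot": the turn, a rotation vector about the tool's x, y, z in degrees, a list of three; "grip": the opening, from 0 (shut) to 1 (fully open). A call has exactly 10 rows; each row is the pose to reach, as a shift and turn from the pose commanded when the call began, along the tool's axes at that moment; what a row does not reach only later rows make up. A row lasts 1/12 s, in which the tool goes at most 41.7 mm and 7.16 degrees, less where a joint would pass 70% of its speed; a pose out of reach is approached as far as the arm can. A call with a gripper value outside its range is refused whole. The fingers move at their own pace and stop on an object; FORCE is the grip in N (left out, the last holds). Time passes only in rows, so rows that repeat a pose let the fingers close, or fill a call up. It gives the time, the measured TCP pose, the force and the opening at its end, in the units of the state.
- arm.sense(): the state, without advancing time (a new reading comes with each control period).
- arm.camera(name): name is "side" or "top"; returns the picture (480x640x3 uint8, red, green, blue); there is no depth.
- arm.camera_info(name): a dict with "intrinsics" (3x3 intrinsics, pixels), "R" (3x3) and "t" (3): a world point X has camera coordinates R X + t. Camera axes: x right, y down, z forward; pixel columns grow to the right and rows downward; lengths in m; the calibration is good to about 2 mm. A picture is of the moment at which its call begins. camera_info takes no time and is no camera call.
- arm.hand_in(): hands the job in, once; it reports no verdict.
The state is a dict: "clock": time; "q": joint angles; "qd": joint speeds; "effort": joint torques, N m; "tcp_pos": TCP position; "orientation": TCP orientation; "force": force on the tool from outside, world axes, zero at the start; "torque": the same for the moment, N m; "opening": finger opening in m.
Only numpy, scipy, OpenCV 4.12 (cv2) and the standard library are available. Lean on these libraries where they do the work, as an engineer would, in place of code of your own. Each camera call takes 0.05 s, during which the arm holds its last target.

## Task

The angle stop for the print jig lies on its plain leg deep in the narrow storage cage: take the reach hook, reach in over the upright slotted leg, drop the hook behind it and draw the stop right out of the mouth while it still lies on its plain leg. Then use the hook to tip it over its corner, so that it stands on its slotted leg with the plain leg upright, and set the reach hook down on the table clear of it. Never touch the stop with the gripper or arm, and leave the tins, tape roll and squeegee where they are.

Things in the scene. Friction and masses are not known exactly. Their poses are not given: they have to be found in the camera images.
- cage: Fixed grey steel storage cage: inside 170 mm deep, 90 wide, 182 high, roof top at 190; sheet back and far side, open bars on the roof and the other side, no floor of its own (the table is its floor). Origin: centre of its inside, on the table; x from the mouth (x = -85 mm) to the back (+85), y across, z up.
- cage_mouth (a point): Middle of the cage's mouth at table level. At the start the outer face of the angle stop's slotted leg stands 45 to 85 mm inside this mouth.
- angle_stop: Loose aluminium L, about 0.22 kg, 60 mm wide, 8 mm plate, both legs 80 mm long outside, one plain, one with two slots. Origin: outer corner edge at mid width; x along the plain leg (outer face z = 0), z along the slotted leg (outer face x = 0). Starts in the cage lying on the plain leg, which points to the back (x as the cage's x within 4 degrees), slotted leg upright. Finished, x points up.
- face_end (a point): Free end of the angle stop's plain leg, 80 mm from the corner.
- reach_hook: Loose, 0.25 kg, heaviest in foot and grip. On a steel foot 60 x 44 x 10 mm; upright black grip 36 (along x) x 26 (along y) mm, top at 133 mm: take it near the top, closing along y. An 8 mm rod leaves it along x at 75 mm height and at x = 191 bends down and slightly back to a tip at x = 175, ending 1 mm above the foot's underside. Origin: centre of the foot's underside, z up.
- hook_tip (a point): Centre of the rounded end (4 mm radius) of the hook, at x = 175, y = 0, z = 5 mm of the reach hook. Pulled low (tip below about 25 mm) behind the slotted leg, the stop slides; pulled high (about 60 mm) it tips about its corner; the hook must then sink along the arc or it slips off the leg's end. Friction 0.5 to 0.7.
- tin_a: Bystander: taller small ink tin, 66 mm across, 72 mm high; origin at the centre of its underside. Leave alone.
- tin_b: Bystander: lower small ink tin, 60 mm across, 55 mm high; origin at the centre of its underside. Leave alone.
- tape_roll: Bystander: roll of tape lying flat, 90 mm across, 48 mm high; origin at the centre of its underside. Leave alone.
- squeegee: Bystander: hand squeegee with wooden grip, 75 x 170 x 26 mm, lying flat; origin at the centre of its underside. Leave alone.
Things that resemble listed ones, but are neither listed nor needed, are in the scene too. What is shaped like the angle_stop but turquoise is not meant.

How it is judged:
By the outcome, as a careful person would: the job done as asked, in the order asked, and still so for the second after the job is handed in, with the robot touching nothing.
It also fails if it takes over 53 s, if anything falls off the work surface, if the arm or the gripper's body presses on something with over 40 N, if the wrist force passes 120 N, or if a joint passes its speed limit or range.

## Working session

There is one attempt and no reset: what is moved stays moved. The work goes in short steps, Python scripts to look and compute and a shell command to move; the robot and the scene stay as the last step left them, time stands still between calls to the robot, and variables do not carry over. Pictures are saved under pics/ and viewed, and the job is handed in when it is done.

```bash
mkdir -p pics; python3 - <<'E'
from workcell import arm
import cv2,numpy as np
for n in("side","top"):
    im=arm.camera(n); cv2.imwrite(f"pics/{n}0.png",im[:,:,::-1])
    i=arm.camera_info(n); print(n,np.round(i["intrinsics"],2).tolist(),np.round(i["R"],4).tolist(),np.round(i["t"],4).tolist())
s=arm.sense();print(s["clock"],s["tcp_pos"],s["orientation"],s["opening"])
E
```

```text
side [[550.5, 0.0, 327.23], [0.0, 550.5, 233.69], [0.0, 0.0, 1.0]] [[-0.8983, -0.439, -0.019], [-0.246, 0.5383, -0.8061], [0.3641, -0.7194, -0.5915]] [0.5257, 0.0801, 1.4091]
top [[575.93, 0.0, 327.6], [0.0, 575.93, 236.27], [0.0, 0.0, 1.0]] [[0.0118, -0.9999, 0.0096], [-0.9807, -0.0134, -0.1953], [0.1954, -0.0071, -0.9807]] [0.1305, 0.5143, 1.6019]
0.1 [ 0.22229292 -0.68967699  0.24450671] [-84.56549245  89.92129035 113.30374506] 0.08486845092599436
```

View pics/side0.png

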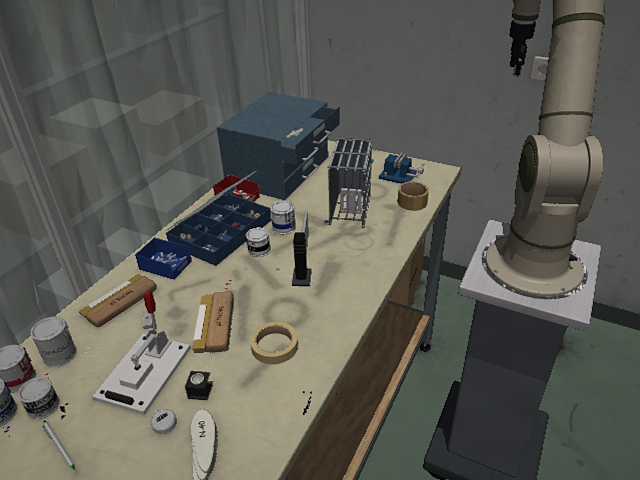

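View pics/top0.png

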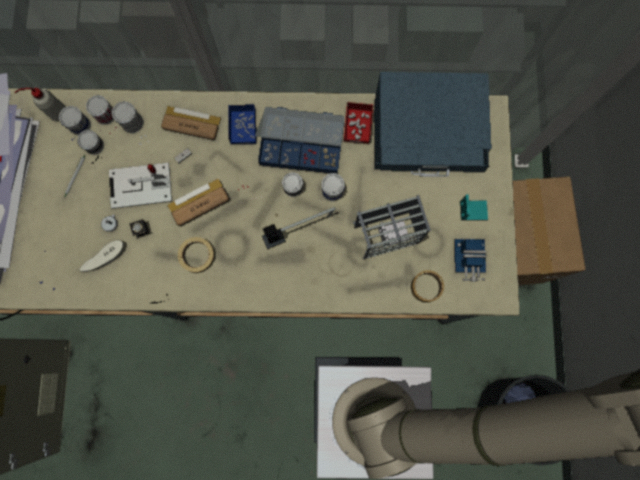

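```bash
cat > h.py <<'E'
from workcell import arm
import cv2,numpy as np
from scipy.spatial.transform import Rotation as Ro
def cam(n):
    i=arm.camera_info(n); return np.array(i["intrinsics"]),np.array(i["R"]),np.array(i["t"])
def pix(n,X):
    K,R,t=cam(n); c=np.atleast_2d(X)@R.T+t; p=c@K.T; return p[:,:2]/p[:,2:]
def ray(n,uv,z):
    K,R,t=cam(n); d=R.T@np.linalg.solve(K,[uv[0],uv[1],1]); o=-R.T@t; return o+d*(z-o[2])/d[2]
def tri(a,b):
    A=[];B=[]
    for n,uv in(("top",a),("side",b)):
        K,R,t=cam(n); d=R.T@np.linalg.solve(K,[uv[0],uv[1],1]); d/=np.linalg.norm(d); o=-R.T@t
        P=np.eye(3)-np.outer(d,d);A.append(P);B.append(P@o)
    return np.linalg.lstsq(np.vstack(A),np.hstack(B),rcond=None)[0]
def crop(im,x,y,w,h,name,s=None):
    s=s or min(800/w,600/h); c=cv2.resize(im[y:y+h,x:x+w],None,fx=s,fy=s,interpolation=cv2.INTER_CUBIC)
    cv2.imwrite(f"pics/{name}.png",c)
E
python3 - <<'E'
from h import *
t=cv2.imread("pics/top0.png");s=cv2.imread("pics/side0.png")
crop(t,250,165,200,110,"t1",4); crop(s,230,120,160,175,"s1",3.4)
E
```

```text
(no output)
```

View pics/t1.png

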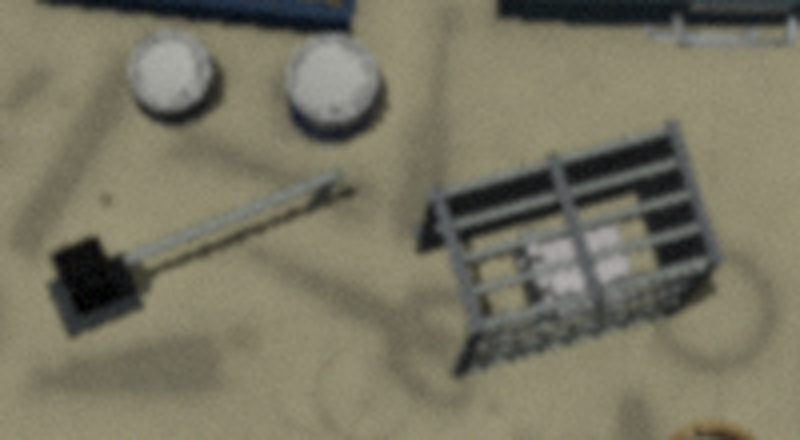

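View pics/s1.png

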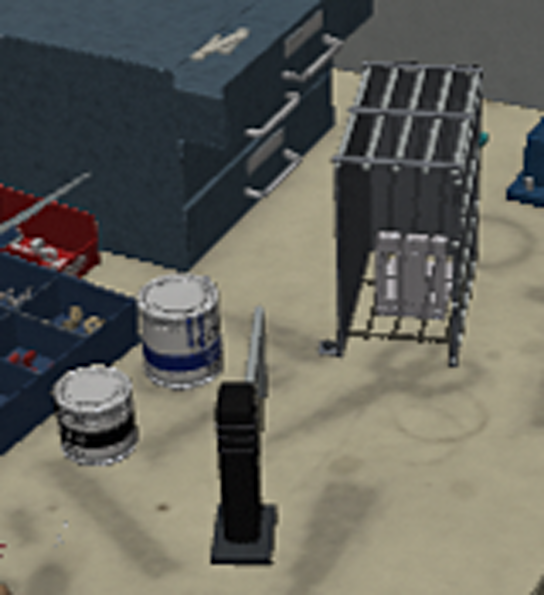

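```bash
python3 - <<'E'
from h import *
f=lambda u,v:(250+u/4,165+v/4)
g=lambda u,v:(230+u/3.4,120+v/3.4)
print("roof top")
P=[ray("top",f(*p),.19) for p in[(438,192),(674,126),(716,264),(478,326)]]
for p in P:print(np.round(p,4))
Q=[ray("side",g(*p),.19) for p in[(336,160),(368,64),(480,68),(458,163)]]
print("side");[print(np.round(p,4)) for p in Q]
for a in(P,Q):
  print("edges",[np.round(np.linalg.norm(a[i]-a[(i+1)%4]),4) for i in range(4)], "c",np.round(np.mean(a,0),4),"yaw",np.degrees(np.arctan2(*( (a[1]+a[2]-a[0]-a[3])[[1,0]]))))
print("grip top top/side")
A=[ray("top",f(*p),.133) for p in[(53,255),(98,237),(132,292),(85,312)]]
for p in A:print(np.round(p,4))
print(np.mean(A,0))
print("foot",[np.round(ray("top",f(*p),.010),4) for p in[(72,336),(142,305),(48,290)]])
print("foot side",[np.round(ray("side",g(*p),.010),4) for p in[(213,558),(267,560),(276,507)]])
print("bend",np.round(tri(f(338,176),g(259,310)),4), ray("top",f(338,176),.075),ray("top",f(130,258),.075))
print("grip top side",[np.round(ray("side",g(*p),.133),4) for p in[(217,395),(258,400),(262,386),(222,382)]])
print("stop top edge",[np.round(ray("top",f(*p),.08),4) for p in[(527,238),(543,298)]],[np.round(ray("side",g(*p),.08),4) for p in[(376,235),(452,240)]])
print("stop end/ top-face",[np.round(ray("top",f(*p),.008),4) for p in[(618,225),(632,278)]])
print("stop foot side",[np.round(ray("side",g(*p),.0),4) for p in[(376,305),(445,318)]])
print("tins",[np.round(ray("top",f(*p),z),4) for p,z in[((172,74),.055),((333,80),.072)]])
E
```

```text
roof top
[0.5486 0.0545 0.19  ]
[ 0.5959 -0.1026  0.19  ]
[ 0.5025 -0.1285  0.19  ]
[0.459  0.0282 0.19  ]
side
[0.5476 0.0592 0.19  ]
[ 0.5947 -0.0999  0.19  ]
[ 0.5054 -0.1313  0.19  ]
[0.4594 0.0249 0.19  ]
edges [np.float64(0.164), np.float64(0.097), np.float64(0.1626), np.float64(0.0934)] c [ 0.5265 -0.0371  0.19  ] yaw -73.84327660526965
edges [np.float64(0.1659), np.float64(0.0947), np.float64(0.1628), np.float64(0.0946)] c [ 0.5268 -0.0368  0.19  ] yaw -73.55016643657498
grip top top/side
[0.5146 0.3133 0.133 ]
[0.5276 0.283  0.133 ]
[0.4896 0.2588 0.133 ]
[0.4754 0.2903 0.133 ]
[0.50178072 0.28632805 0.133     ]
foot [array([0.4803, 0.3105, 0.01  ]), array([0.504, 0.26 , 0.01 ]), array([0.5143, 0.3292, 0.01  ])]
foot side [array([0.517 , 0.3326, 0.01  ]), array([0.4805, 0.3182, 0.01  ]), array([0.502 , 0.2627, 0.01  ])]
bend [0.5882 0.1188 0.0747] [0.58718325 0.11846665 0.075     ] [0.52541124 0.26500903 0.075     ]
grip top side [array([0.5236, 0.3007, 0.133 ]), array([0.4948, 0.2939, 0.133 ]), array([0.5   , 0.2782, 0.133 ]), array([0.5278, 0.2857, 0.133 ])]
stop top edge [array([ 0.5427, -0.0156,  0.08  ]), array([ 0.4996, -0.0266,  0.08  ])] [array([ 0.5483, -0.0148,  0.08  ]), array([ 0.4871, -0.0337,  0.08  ])]
stop end/ top-face [array([ 0.5695, -0.0905,  0.008 ]), array([ 0.5295, -0.1003,  0.008 ])]
stop foot side [array([ 0.5545, -0.0273,  0.    ]), array([ 0.4919, -0.0336,  0.    ])]
tins [array([0.6669, 0.2396, 0.055 ]), array([0.659 , 0.1227, 0.072 ])]
```

```bash
cat >> h.py <<'E'
def T(x,y,yaw):
    c,s=np.cos(np.radians(yaw)),np.sin(np.radians(yaw))
    return lambda P:np.asarray(P,float)@np.array([[c,s,0],[-s,c,0],[0,0,1]])+[x,y,0]
def box(x0,x1,y0,y1,z0,z1):
    return [[(x0,y0,z),(x1,y0,z),(x1,y1,z),(x0,y1,z),(x0,y0,z)] for z in(z0,z1)]
def hookm(z=0): return [[(a,b,c+z) for a,b,c in L] for L in box(-30,30,-22,22,0,10)[1:]+box(-18,18,-13,13,75,133)[1:]+[[(18,0,75),(191,0,75),(175,0,5)]]]
stopm=[[(0,-30,80),(0,30,80),(8,30,80),(8,-30,80),(0,-30,80)],[(0,-30,0),(0,30,0),(80,30,0)],[(8,-30,8),(80,-30,8),(80,30,8)],[(0,30,80),(0,30,0)],[(0,-30,80),(0,-30,0)]]
cagem=box(-85,85,-45,45,0,0)[1:]+box(-85,85,-45,45,190,190)[1:]
def draw(im,n,Tf,model,x,y,w,h,s,name,col=(0,0,255),base=None):
    c=base if base is not None else cv2.resize(im[y:y+h,x:x+w],None,fx=s,fy=s,interpolation=cv2.INTER_CUBIC)
    for L in model:
        p=pix(n,Tf(np.array(L)/1000)); q=((p+0.5-[x,y])*s).astype(np.int32)
        cv2.polylines(c,[q.reshape(-1,1,2)],False,col,1,cv2.LINE_AA)
    cv2.imwrite(f"pics/{name}.png",c); return c
E
python3 - <<'E'
from h import *
t=cv2.imread("pics/top0.png");s=cv2.imread("pics/side0.png")
H=T(.505,.2915,-66);C=T(.5266,-.037,-73.7);S=T(.5266-.0157*.2807,-.037+.0157*.9598,-73.7)
b=draw(t,"top",H,hookm(),255,170,190,100,4.2,"o_t");b=draw(t,"top",C,cagem,255,170,190,100,4.2,"o_t",(0,255,0),b);draw(t,"top",S,stopm,255,170,190,100,4.2,"o_t",(255,0,0),b)
b=draw(s,"side",H,hookm(),280,130,110,160,5,"o_s1");
b=draw(s,"side",C,cagem,280,130,110,160,3.7,"o_s",(0,255,0));b=draw(s,"side",S,stopm,280,130,110,160,3.7,"o_s",(255,0,0),b);draw(s,"side",H,hookm(),280,130,110,160,3.7,"o_s",(0,0,255),b)
E
```

```text
(no output)
```

View pics/o_t.png

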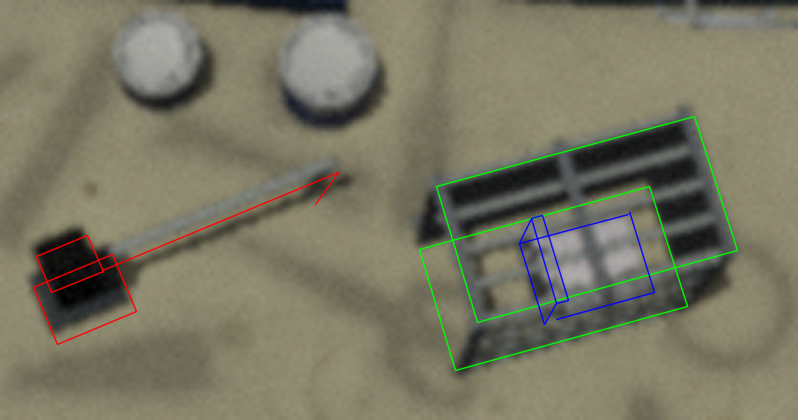

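View pics/o_s.png

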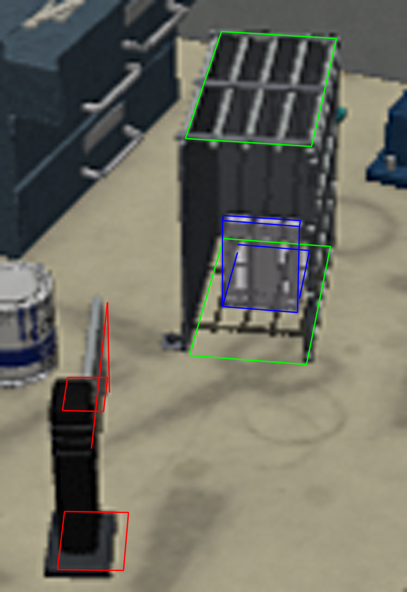

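```bash
python3 - <<'E'
from h import *
t=cv2.imread("pics/top0.png");s=cv2.imread("pics/side0.png")
H=T(.511,.2935,-66);C=T(.5266,-.037,-73.7);S=T(.5266-.0157*.2807,-.037+.0157*.9598,-73.7)
a=draw(t,"top",H,hookm(),255,200,90,55,6,"x")
b=draw(s,"side",H,hookm(),280,205,50,85,6,"x")
o=np.zeros((510,850,3),np.uint8);o[:330,:540]=a;o[:510,545:845]=b;cv2.imwrite("pics/oh.png",o[:,:800] if 0 else cv2.resize(o,None,fx=.94,fy=.94))
a=cv2.resize(t[205:245,355:430],None,fx=5.3,fy=5.3,interpolation=cv2.INTER_CUBIC)
b=cv2.resize(s[165:235,320:375],None,fx=7,fy=7,interpolation=cv2.INTER_CUBIC)
o=np.zeros((500,790,3),np.uint8);o[:212,:397]=a[:,:397];o[:490,400:785]=b
o[230:442,:397]=draw(t,"top",S,stopm,355,205,75,40,5.3,"x")[:,:397]
cv2.imwrite("pics/os.png",o)
E
```

```text
(no output)
```

View pics/oh.png

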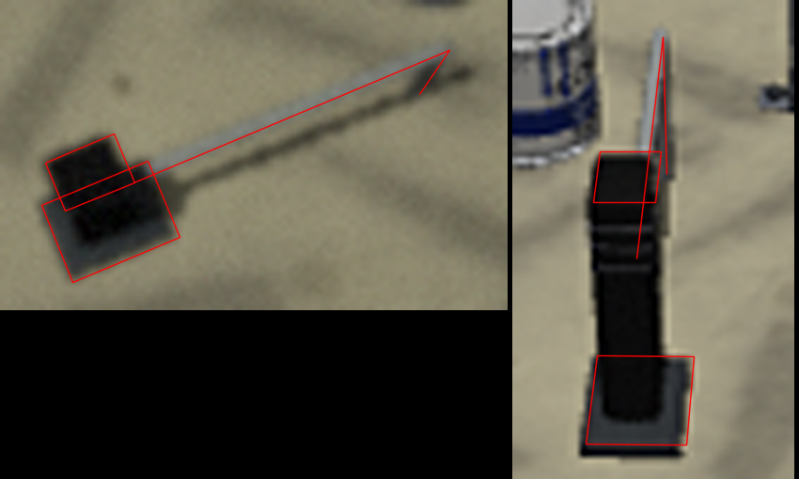

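View pics/os.png

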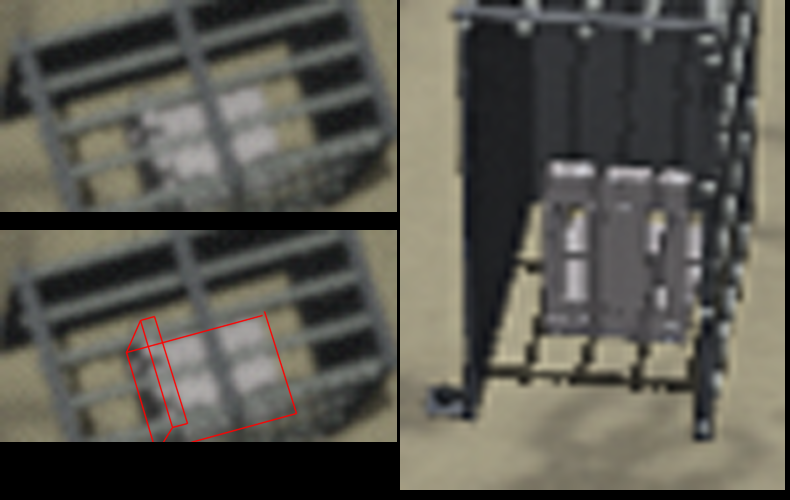

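```bash
python3 - <<'E'
from h import *
g=lambda u,v:(320+(u-400+.5)/7-.5,165+(v+.5)/7-.5)
c=np.array([.5266,-.037]);ex=np.array([.2807,-.9598]);ey=np.array([.9598,.2807])
for n,p,z in[("bl",(545,331),0),("br",(683,341),0),("tl",(549,163),.08),("tr",(690,172),.08)]:
    w=ray("side",g(*p),z);print(n,np.round(w,4),"cage",np.round([(w[:2]-c)@ex*1e3,(w[:2]-c)@ey*1e3],1))
f=lambda u,v:(355+(u+.5)/5.3-.5,205+(v+.5)/5.3-.5)
for p in[(262,88),(275,150)]:
    w=ray("top",f(*p),.008);print(np.round(w,4),"cage",np.round([(w[:2]-c)@ex*1e3,(w[:2]-c)@ey*1e3],1))
s=cv2.imread("pics/side0.png")
crop(s,160,150,280,215,"tape",2.8)
E
```

```text
bl [ 0.5505 -0.0166  0.    ] cage [-12.9  28.7]
br [ 0.4948 -0.0337  0.    ] cage [-12.1 -29.6]
tl [ 0.5505 -0.0213  0.08  ] cage [-8.3 27.3]
tr [ 0.4952 -0.0386  0.08  ] cage [ -7.3 -30.6]
[ 0.5696 -0.0891  0.008 ] cage [62.1 26.6]
[ 0.5343 -0.0959  0.008 ] cage [58.7 -9.1]
```

```bash
cat >> h.py <<'E'
def now():
    s=arm.sense(); return np.array(s["tcp_pos"]),Ro.from_euler("xyz",s["orientation"],degrees=True),s
def goto(P,yaw,flip=False,cmd=None):
    """hook x dir yaw; tool x down, tool z = +-hook x"""
    p,R,s=now() if cmd is None else cmd
    c,sn=np.cos(np.radians(yaw)),np.sin(np.radians(yaw)); hx=np.array([c,sn,0])*(-1 if flip else 1)
    X=np.array([0,0,-1.]);Z=hx;Y=np.cross(Z,X)
    Rt=Ro.from_matrix(np.c_[X,Y,Z])
    print("travel",np.round(R.inv().apply(np.array(P)-p)*1e3,1),"rot",np.round((R.inv()*Rt).as_rotvec(degrees=True),1))
    return np.array(P),Rt
E
python3 - <<'E'
from h import *
p,R,s=now();print(np.round(R.as_matrix(),3),s["q"])
for fl in(0,1):
    c=goto([.47,-.22,.27],-66,fl); goto([.5125,.2945,.22],-66,fl); 
E
```

```text
[[-0.001  0.307 -0.952]
 [ 0.001 -0.952 -0.307]
 [-1.    -0.001  0.   ]] [67.73989375 34.3805465  -0.14597564 91.67454882  0.10342595 54.02373524
 -4.57221501]
travel [ -25.  -371.  -379.9] rot [-96.1  -0.1   0.1]
travel [  25.6 -847.6 -578.2] rot [-96.1  -0.1   0.1]
travel [ -25.  -371.  -379.9] rot [83.9  0.1  0.1]
travel [  25.6 -847.6 -578.2] rot [83.9  0.1  0.1]
```

```bash
python3 -m jog '{"travel":[[-3,-20,-20],[-6,-48,-48],[-9,-76,-77],[-12,-105,-107],[-15,-134,-137],[-17,-163,-167],[-19,-192,-197],[-21,-221,-227],[-22,-250,-257],[-22,-278,-285]],"rot":[[-5,0,0],[-12,0,0],[-19,0,0],[-26,0,0],[-33,0,0],[-40,0,0],[-47,0,0],[-54,0,0],[-61,0,0],[-68,0,0]],"grip":[1,1,1,1,1,1,1,1,1,1]}' 60; python3 - <<'E'
from h import *
p,R,s=now();print(s["q"])
goto([.5125,.2945,.24],-66)
E
```

```text
clock: 0.93
tcp_pos: [0.409, -0.336, 0.2675]
orientation: [41.4, 90.0, -52.4]
force: [1.3, -0.3, -0.8]
opening: 0.0855
[ 49.76229151  20.67349487 -21.92761085 114.82954214  10.51297701
  46.34079369  18.04625566]
travel [  27.3   61.7 -636. ] rot [-27.8   0.   -0. ]
```

```bash
python3 -m jog '{"travel":[[0,3,-36],[0,7,-72],[0,10,-108],[0,14,-144],[0,17,-180],[0,21,-216],[0,24,-252],[0,28,-288],[0,31,-324],[0,35,-360]],"rot":[[-3,0,0],[-6,0,0],[-9,0,0],[-12,0,0],[-15,0,0],[-18,0,0],[-21,0,0],[-24,0,0],[-26,0,0],[-28,0,0]],"grip":[1,1,1,1,1,1,1,1,1,1]}'; python3 - <<'E'
from h import *
p,R,s=now();print(s["q"])
goto([.5125,.2945,.20],-66)
E
```

```text
clock: 1.77
tcp_pos: [0.4689, 0.0201, 0.2672]
orientation: [-77.0, 90.0, -143.0]
force: [0.6, -0.5, 0.2]
opening: 0.0855
[ 18.05290184  18.09892021 -34.86591734 121.15624959  14.61152446
  44.79713866  -1.9905016 ]
travel [  67.1  151.3 -233. ] rot [-0.  0.  0.]
```

```bash
python3 -m jog '{"travel":[[0,20,-30],[0,38,-58],[0,55,-86],[0,73,-114],[0,92,-142],[15,110,-170],[35,128,-196],[52,142,-220],[62,149,-230],[67,151.5,-233]],"rot":[[0,0,0],[0,0,0],[0,0,0],[0,0,0],[0,0,0],[0,0,0],[0,0,0],[0,0,0],[0,0,0],[0,0,0]],"grip":[1,1,1,1,1,1,1,1,1,1]}'; python3 - <<'E'
from h import *
p,R,s=now();print(s["q"])
goto([.5125,.2945,.11],-66)
t=arm.camera("top")[:,:,::-1].copy();d=arm.camera("side")[:,:,::-1].copy()
crop(t,235,180,130,90,"t2",6);crop(d,250,150,100,140,"s2",4.2)
E
```

```text
clock: 2.6
tcp_pos: [0.5126, 0.2951, 0.1985]
orientation: [-116.0, 89.9, 178.1]
force: [0.4, -0.4, 0.8]
opening: 0.0856
[-13.73455742  31.47887743 -31.69262924 110.65881851  22.99362314
  44.29024959 -34.38008988]
travel [88.5 -0.1  0.6] rot [ 0.  -0.1  0.1]
```

View pics/t2.png

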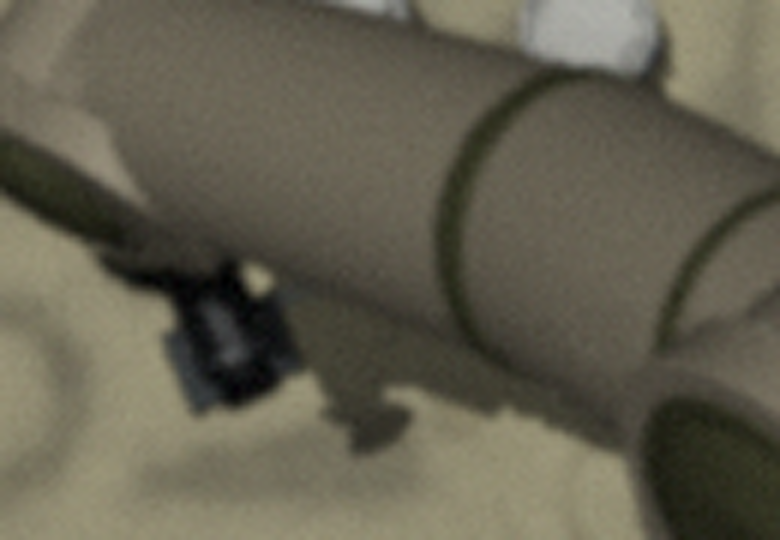

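View pics/s2.png

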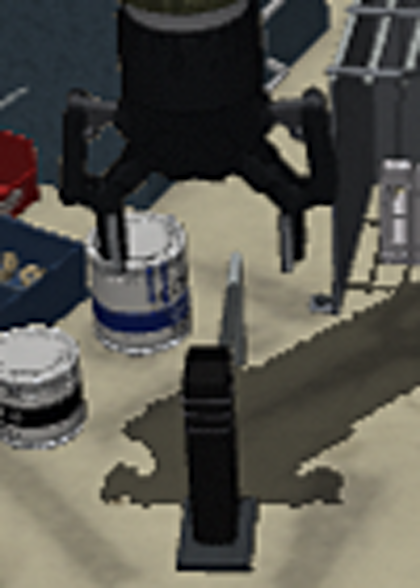

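```bash
python3 -m jog '{"travel":[[18,0,0.6],[38,0,0.6],[58,0,0.6],[76,0,0.6],[88,0,0.6],[88,0,0.6],[88,0,0.6],[88,0,0.6],[88,0,0.6],[88,0,0.6]],"rot":[[0,0,0],[0,0,0],[0,0,0],[0,0,0],[0,0,0],[0,0,0],[0,0,0],[0,0,0],[0,0,0],[0,0,0]],"grip":[1,1,1,1,1,0.6,0,0,0,0]}' 80;python3 -m jog '{"travel":[[0,0,0],[0,0,0],[0,0,0],[0,0,0],[0,0,0],[-8,0,0],[-20,0,0],[-40,0,0],[-60,0,0],[-70,0,0]],"rot":[[0,0,0],[0,0,0],[0,0,0],[0,0,0],[0,0,0],[0,0,0],[0,0,0],[0,0,0],[0,0,0],[0,0,0]],"grip":[0,0,0,0,0,0,0,0,0,0]}' 80; python3 - <<'E'
from h import *
p,R,s=now();print(p,s["opening"],s["q"])
t=arm.camera("top")[:,:,::-1].copy();d=arm.camera("side")[:,:,::-1].copy()
H=T(p[0],p[1],-66);dz=(p[2]-.1098)*1e3
draw(d,"side",H,hookm(dz),250,150,110,140,4.2,"s3")
draw(t,"top",H,hookm(dz),235,180,130,90,6,"t3")
E
```

```text
clock: 3.53
tcp_pos: [0.5143, 0.2925, 0.1133]
orientation: [94.6, 89.9, 28.4]
force: [0.6, -1.6, 14.2]
opening: 0.0257
clock: 4.37
tcp_pos: [0.514, 0.2929, 0.185]
orientation: [102.9, 89.9, 36.8]
force: [0.6, 0.3, -1.8]
opening: 0.0252
[0.51402441 0.29287104 0.18504294] 0.025208244895508426 [-13.99443222  32.31919068 -31.06700268 111.47772308  24.10170634
  42.53053589 -35.30832835]
```

View pics/s3.png

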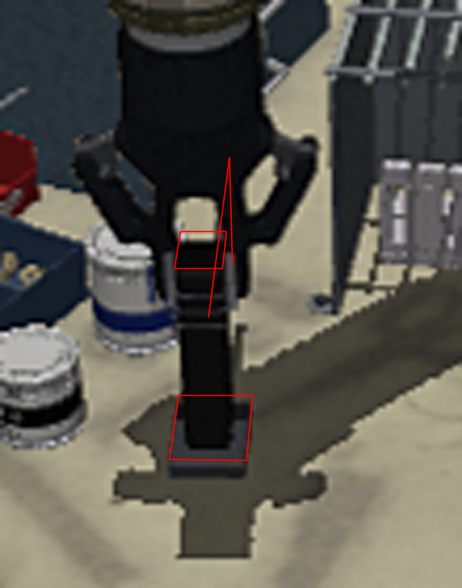

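View pics/t3.png

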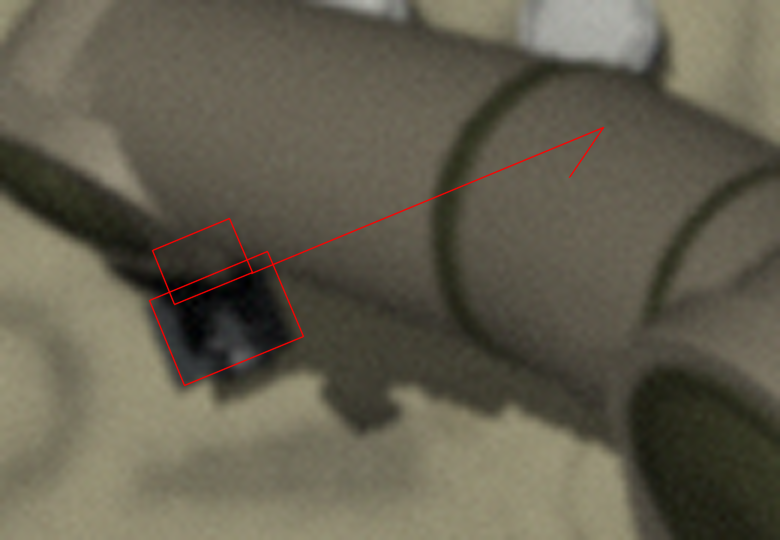

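```bash
python3 - <<'E'
from h import *
d=arm.camera("side")[:,:,::-1].copy();cv2.imwrite("pics/s4full.png",d)
crop(d,275,180,60,90,"s4",6.6)
E
```

```text
(no output)
```

View pics/s4.png

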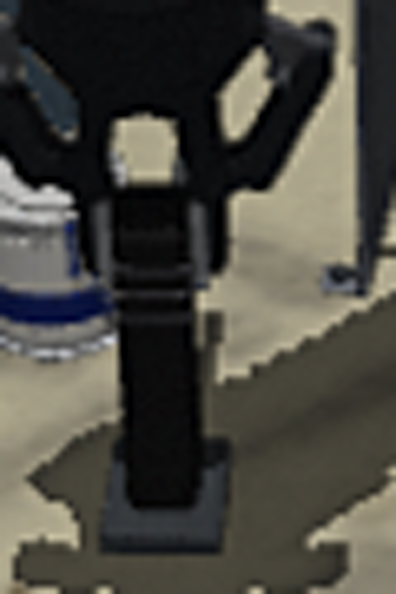

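```bash
python3 - <<'E'
from h import *
c=np.array([.5266,-.037]);ex=np.array([.2807,-.9598]);ey=np.array([.9598,.2807])
q=c-.295*ex-.001*ey;print(q);goto([*q,.2033],-73.7)
E
```

```text
[0.4428337 0.2458603]
travel [-20.4 -83.8  13.7] rot [ 7.5 -0.  -0.1]
```

```bash
python3 -m jog '{"travel":[[-6,-2,0],[-14,-10,2],[-20,-22,4],[-20,-36,6],[-20,-50,8],[-20,-64,10],[-20,-76,12],[-20,-82,13.5],[-20,-84,13.5],[-20,-84,13.5]],"rot":[[0,0,0],[0.7,0,0],[1.8,0,0],[3,0,0],[4.5,0,0],[6,0,0],[7,0,0],[7.5,0,0],[7.5,0,0],[7.5,0,0]],"grip":[0,0,0,0,0,0,0,0,0,0]}'; python3 - <<'E'
from h import *
p,R,s=now();print(p,s["q"])
t=arm.camera("top")[:,:,::-1].copy();d=arm.camera("side")[:,:,::-1].copy()
p,R,s=now();print(p,s["force"])
H=T(p[0],p[1],-73.7);dz=(p[2]-.1133)*1e3
goto([.4428,.2459,.2033],-73.7)
draw(d,"side",H,hookm(dz),270,120,110,140,4.2,"s5")
crop(d,270,120,110,140,"s5b",4.2)
draw(t,"top",H,hookm(dz),265,180,130,90,6,"t5")
E
```

```text
clock: 5.35
tcp_pos: [0.442, 0.2457, 0.2025]
orientation: [31.7, 90.0, -41.9]
force: [1.2, -0.7, -2.7]
opening: 0.025
[0.44201929 0.2457231  0.20252582] [-12.84285672  25.502183   -30.88261656 121.17928391  20.85672975
  38.42964596 -41.44565686]
[0.44285533 0.24639467 0.20244319] [ 0.34464262  0.26202301 -2.26466848]
travel [-0.9 -0.2  0.5] rot [ 0.1 -0.  -0. ]
```

View pics/s5.png

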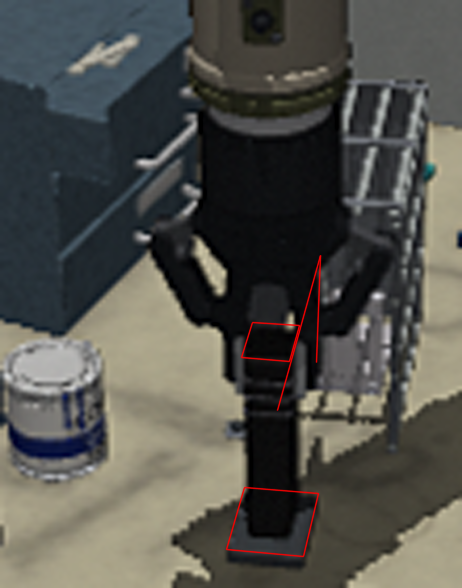

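View pics/t5.png

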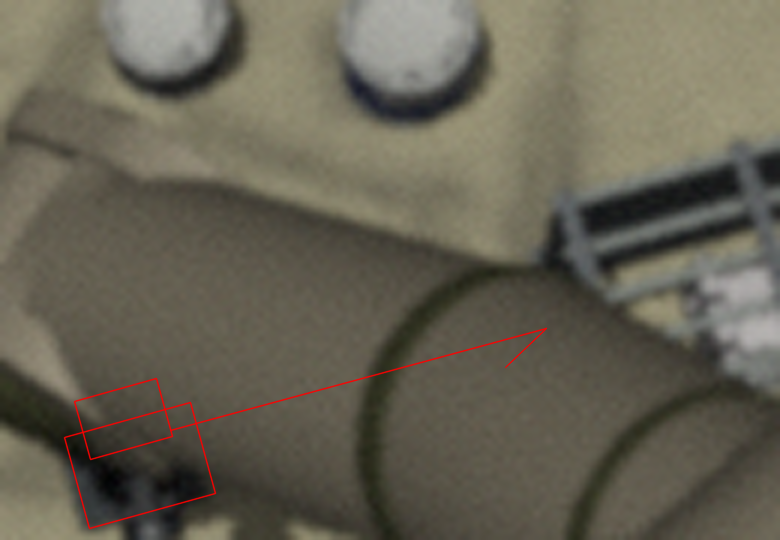

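```bash
python3 -m jog '{"travel":[[-1,-1,6],[-1,-1.5,16],[-1,-1.5,28],[-1,-1.5,40],[-1,-1.5,52],[-1,-1.5,62],[-1,-1.5,70],[-1,-1.5,75],[-1,-1.5,75],[-1,-1.5,75]],"rot":[[0,0,0],[0,0,0],[0,0,0],[0,0,0],[0,0,0],[0,0,0],[0,0,0],[0,0,0],[0,0,0],[0,0,0]],"grip":[0,0,0,0,0,0,0,0,0,0]}'; python3 - <<'E'
from h import *
t=arm.camera("top")[:,:,::-1].copy();d=arm.camera("side")[:,:,::-1].copy()
p,R,s=now();print(p,s["force"])
H=T(p[0],p[1],-73.7);dz=(p[2]-.1133)*1e3
c=np.array([.5266,-.037]);ex=np.array([.2807,-.9598]);ey=np.array([.9598,.2807])
print((p[:2]-c)@ex*1e3,(p[:2]-c)@ey*1e3)
crop(d,270,100,140,140,"s6b",4.2)
crop(t,285,180,150,90,"t6",5)
E
```

```text
clock: 6.28
tcp_pos: [0.4622, 0.1736, 0.2033]
orientation: [162.2, 90.0, 88.5]
force: [0.8, 0.8, -2.3]
opening: 0.025
[0.46199623 0.17427736 0.20333564] [ 0.04379083  0.01706803 -2.26525408]
-220.9182911890011 -2.701146490419668
```

View pics/s6b.png

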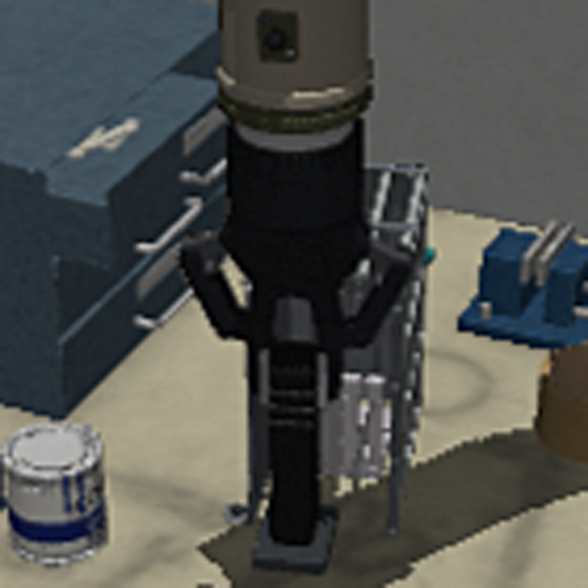

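View pics/t6.png

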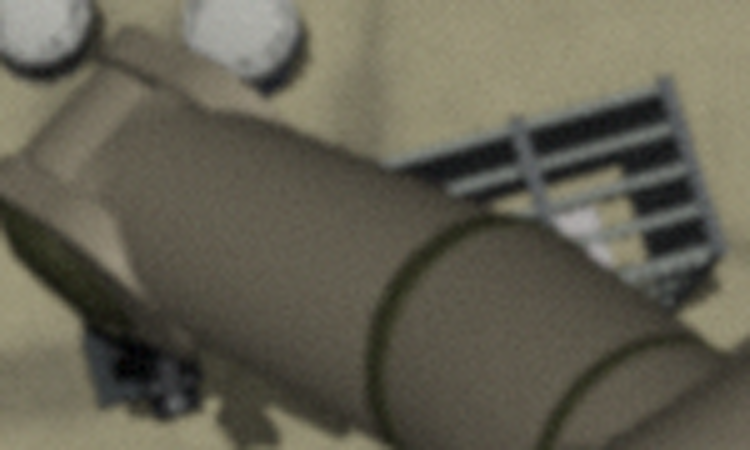

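```bash
python3 -m jog '{"travel":[[0,0,6],[0,0,14],[0,0,24],[0,0,34],[0,0,43],[0,0,50],[0,0,55],[0,0,57],[0,0,57],[0,0,57]],"rot":[[0,0,0],[0,0,0],[0,0,0],[0,0,0],[0,0,0],[0,0,0],[0,0,0],[0,0,0],[0,0,0],[0,0,0]],"grip":[0,0,0,0,0,0,0,0,0,0]}'; python3 - <<'E'
from h import *
t=arm.camera("top")[:,:,::-1].copy();d=arm.camera("side")[:,:,::-1].copy()
p,R,s=now();print(p,s["force"])
c=np.array([.5266,-.037]);ex=np.array([.2807,-.9598]);ey=np.array([.9598,.2807])
print((p[:2]-c)@ex*1e3,(p[:2]-c)@ey*1e3)
crop(d,290,100,100,120,"s7b",5)
crop(t,285,180,150,90,"t7",5)
E
```

```text
clock: 7.22
tcp_pos: [0.4782, 0.1191, 0.2033]
orientation: [156.1, 90.0, 82.5]
force: [0.2, 0.7, -1.6]
opening: 0.0255
[0.47806852 0.11943361 0.20330962] [ 0.45820203 -0.73419706 -2.15777842]
-163.76776744873325 -2.6696046728748724
```

View pics/s7b.png

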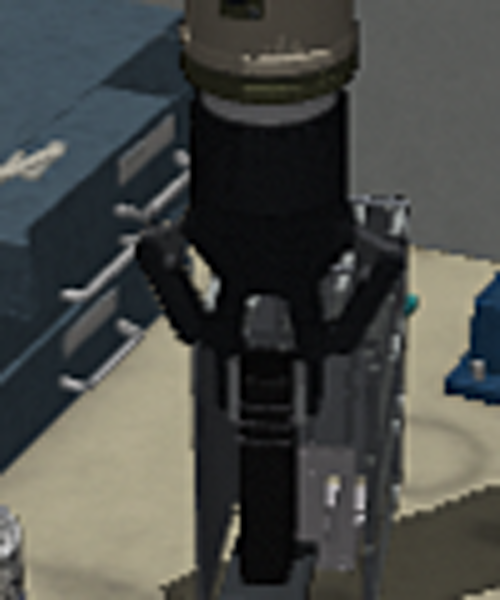

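View pics/t7.png

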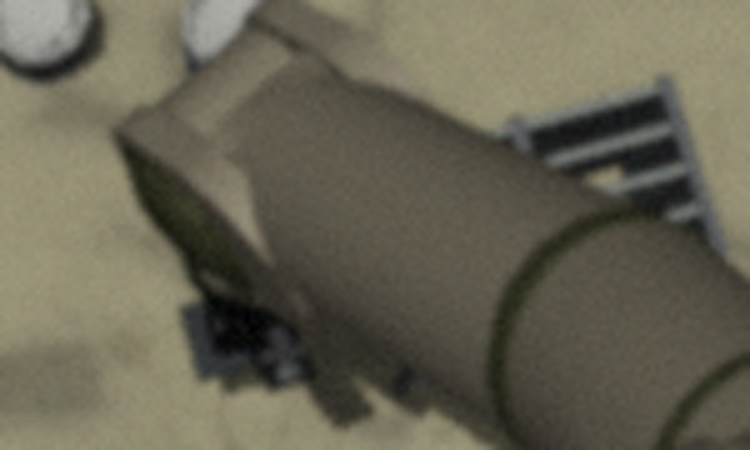

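```bash
python3 -m jog '{"travel":[[3,0,0],[7,0,0],[10,0,0],[12,0,0],[14,0,0],[16,0,0],[18,0,0],[20,0,0],[20,0,0],[20,0,0]],"rot":[[0,0,0],[0,0,0],[0,0,0],[0,0,0],[0,0,0],[0,0,0],[0,0,0],[0,0,0],[0,0,0],[0,0,0]],"grip":[0,0,0,0,0,0,0,0,0,0]}'; python3 - <<'E'
from h import *
print(arm.sense()["torque"])
E
```

```text
clock: 8.15
tcp_pos: [0.4781, 0.1189, 0.1832]
orientation: [-94.1, 90.0, -167.7]
force: [0.8, 0.3, -1.8]
opening: 0.025
[ 0.08394353 -0.02385983 -0.05452603]
```

Past the leg's top with no contact; descend the rest.

```bash
python3 -m jog '{"travel":[[6,0,0],[14,0,0],[22,0,0],[30,0,0],[38,0,0],[45,0,0],[50,0,0],[53,0,0],[55,0,0],[55,0,0]],"rot":[[0,0,0],[0,0,0],[0,0,0],[0,0,0],[0,0,0],[0,0,0],[0,0,0],[0,0,0],[0,0,0],[0,0,0]],"grip":[0,0,0,0,0,0,0,0,0,0]}'; python3 - <<'E'
from h import *
t=arm.camera("top")[:,:,::-1].copy();d=arm.camera("side")[:,:,::-1].copy()
p,R,s=now();print(p,s["force"],s["torque"])
c=np.array([.5266,-.037]);ex=np.array([.2807,-.9598]);ey=np.array([.9598,.2807])
print((p[:2]-c)@ex*1e3,(p[:2]-c)@ey*1e3)
crop(d,290,110,100,120,"s8b",5)
E
```

```text
clock: 8.98
tcp_pos: [0.4781, 0.119, 0.1279]
orientation: [-91.8, 90.0, -165.4]
force: [-0.1, 0.4, -2.1]
opening: 0.0247
[0.47825022 0.11898813 0.12841443] [-0.13676666 -1.09496787 -2.79814738] [-0.00677216  0.01853219  0.00828328]
-163.2891870705976 -2.620251635376383
```

View pics/s8b.png

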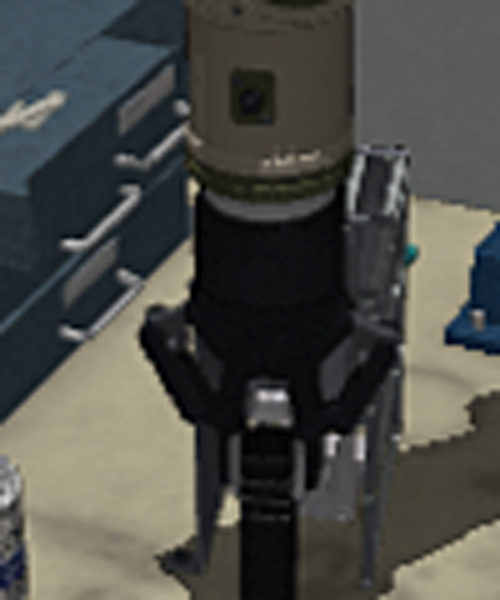

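```bash
python3 -m jog '{"travel":[[0,0,-3],[0,0,-7],[0,0,-11],[0,0,-15],[0,0,-20],[0,0,-25],[0,0,-30],[0,0,-35],[0,0,-38],[0,0,-40]],"rot":[[0,0,0],[0,0,0],[0,0,0],[0,0,0],[0,0,0],[0,0,0],[0,0,0],[0,0,0],[0,0,0],[0,0,0]],"grip":[0,0,0,0,0,0,0,0,0,0]}'; python3 - <<'E'
from h import *
d=arm.camera("side")[:,:,::-1].copy()
p,R,s=now();print(p,s["force"],s["torque"])
c=np.array([.5266,-.037]);ex=np.array([.2807,-.9598]);ey=np.array([.9598,.2807])
print((p[:2]-c)@ex*1e3,(p[:2]-c)@ey*1e3)
crop(d,290,110,100,120,"s9b",5)
E
```

```text
clock: 9.92
tcp_pos: [0.4667, 0.1579, 0.1283]
orientation: [-86.3, 90.0, -159.8]
force: [0.5, -0.8, -2.2]
opening: 0.025
[0.46664556 0.15807604 0.12827406] [ 0.06806357 -0.69659914 -2.16660093] [-0.40995038 -0.08486334  0.02712181]
-204.0631972809682 -2.7864290354697037
```

View pics/s9b.png

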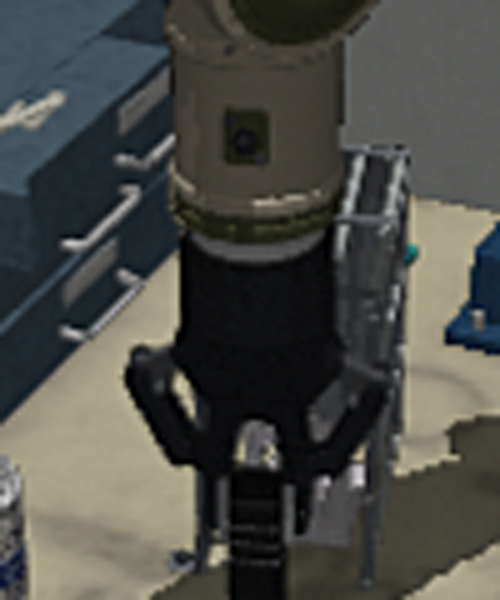

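```bash
python3 -m jog '{"travel":[[0,0,-5],[0,0,-12],[0,0,-20],[0,0,-28],[0,0,-36],[0,0,-44],[0,0,-52],[0,0,-60],[0,0,-67],[0,0,-72]],"rot":[[0,0,0],[0,0,0],[0,0,0],[0,0,0],[0,0,0],[0,0,0],[0,0,0],[0,0,0],[0,0,0],[0,0,0]],"grip":[0,0,0,0,0,0,0,0,0,0]}';python3 -m jog '{"travel":[[0,0,-8],[0,0,-16],[0,0,-24],[0,0,-32],[0,0,-40],[0,0,-48],[0,0,-56],[0,0,-64],[0,0,-72],[0,0,-76]],"rot":[[0,0,0],[0,0,0],[0,0,0],[0,0,0],[0,0,0],[0,0,0],[0,0,0],[0,0,0],[0,0,0],[0,0,0]],"grip":[0,0,0,0,0,0,0,0,0,0]}'; python3 - <<'E'
from h import *
t=arm.camera("top")[:,:,::-1].copy();d=arm.camera("side")[:,:,::-1].copy()
p,R,s=now();print(p,s["force"],s["torque"])
c=np.array([.5266,-.037]);ex=np.array([.2807,-.9598]);ey=np.array([.9598,.2807])
print((p[:2]-c)@ex*1e3,(p[:2]-c)@ey*1e3)
crop(d,270,130,120,140,"s10",4.2);crop(t,250,180,160,100,"t10",5)
E
```

```text
clock: 10.8
tcp_pos: [0.4462, 0.2276, 0.1283]
orientation: [174.2, 90.0, 100.6]
force: [-0.6, -0.1, -2.3]
opening: 0.025
clock: 11.63
tcp_pos: [0.4247, 0.3008, 0.1283]
orientation: [164.4, 90.0, 90.8]
force: [0.8, -1.0, -2.6]
opening: 0.025
[0.42484179 0.3006271  0.12831651] [-0.66795673 -0.37639747 -2.03829071] [ 0.00341836 -0.07011524  0.04649548]
-352.6180184418776 -2.895598315792925
```

View pics/s10.png

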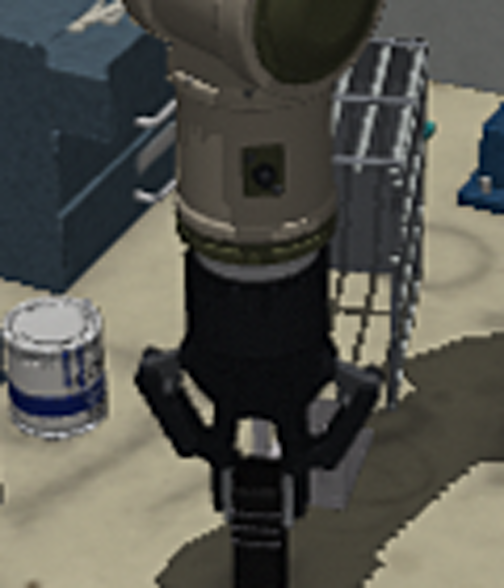

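View pics/t10.png

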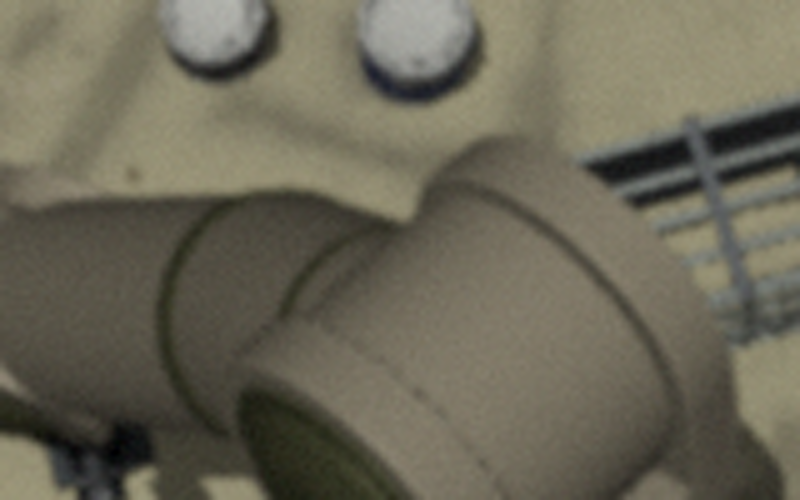

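```bash
python3 - <<'E'
from h import *
d=arm.camera("side")[:,:,::-1].copy()
c=np.array([.5266,-.037]);ex=np.array([.2807,-.9598]);ey=np.array([.9598,.2807])
o=c+(-.3526+.171-.008)*ex-.001*ey
a=cv2.resize(d[215:260,310:370],None,fx=6.6,fy=6.6,interpolation=cv2.INTER_CUBIC)
b=draw(d,"side",T(*o,-73.7),stopm,310,215,60,45,6.6,"x")
cv2.imwrite("pics/s11.png",np.hstack([a,b]))
E
```

```text
(no output)
```

View pics/s11.png

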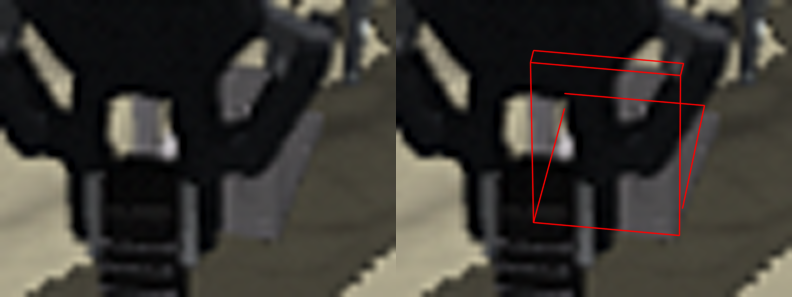

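```bash
python3 -m jog '{"travel":[[0,0,-4],[0,0,-9],[0,0,-13],[0,0,-13],[0,0,-5],[-2,0,-3],[-14,0,-3],[-28,0,-3],[-40,0,-3],[-42,0,-3]],"rot":[[0,0,0],[0,0,0],[0,0,0],[0,0,0],[0,0,0],[0,0,0],[0,0,0],[0,0,0],[0,0,0],[0,0,0]],"grip":[0,0,0,0,0,0,0,0,0,0]}'; python3 - <<'E'
from h import *
d=arm.camera("side")[:,:,::-1].copy();t=arm.camera("top")[:,:,::-1].copy()
p,R,s=now();print(p,s["force"],s["q"])
c=np.array([.5266,-.037]);ex=np.array([.2807,-.9598]);ey=np.array([.9598,.2807])
print((p[:2]-c)@ex*1e3,(p[:2]-c)@ey*1e3)
for uv,z in[((198,255),.048),((199,201),.026),((427,287),.048)]:
    w=ray("top",uv,z); print(np.round(w,3),"cage",np.round([(w[:2]-c)@ex*1e3,(w[:2]-c)@ey*1e3]))
o=c+(-.3526-.013+.171-.008)*ex-.001*ey
a=cv2.resize(d[195:260,300:370],None,fx=5.7,fy=5.7,interpolation=cv2.INTER_CUBIC)
b=draw(d,"side",T(*o,-73.7),stopm,300,195,70,65,5.7,"x")
cv2.imwrite("pics/s12.png",np.hstack([a,b]))
crop(t,250,180,160,100,"t12",5)
E
```

```text
clock: 12.62
tcp_pos: [0.4251, 0.3022, 0.172]
orientation: [109.1, 89.9, 35.4]
force: [0.2, 0.5, -2.6]
opening: 0.0254
[0.42479415 0.30183384 0.17067095] [ 0.73336204  0.17840535 -2.96923979] [-22.41281957  28.59665911 -26.81493879 121.15590904  22.22323955
  34.87285993 -48.54864719]
-353.7896190290048 -2.602597993977372
[0.454 0.505 0.048] cage [-541.   82.]
[0.618 0.516 0.026] cage [-505.  243.]
[ 0.371 -0.146  0.048] cage [  61. -180.]
```

View pics/s12.png

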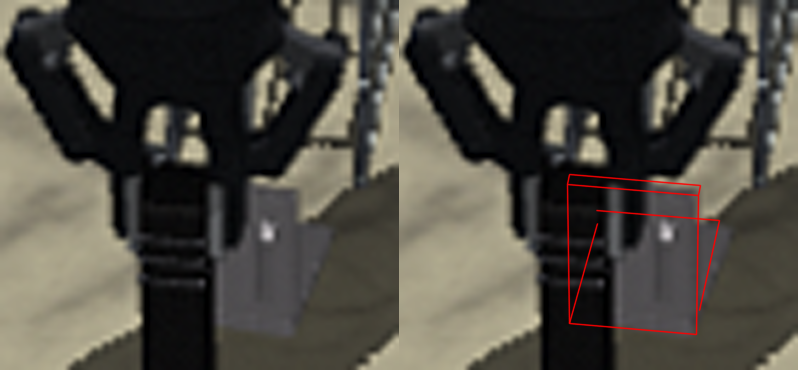

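View pics/t12.png

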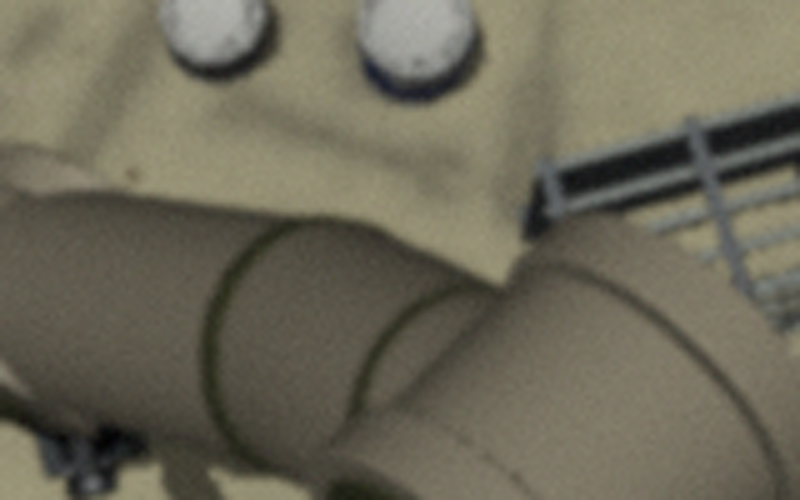

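```bash
python3 -m jog '{"travel":[[0,0,-5],[0,0,-10],[0,0,-14],[0,0,-19],[-0.5,0,-24],[-1,0,-29],[0,0,-34],[1,0,-39],[2,0,-43],[2.5,0,-45]],"rot":[[0,0,0],[0,0,0],[0,0,0],[0,0,0],[0,0,0],[0,0,0],[0,0,0],[0,0,0],[0,0,0],[0,0,0]],"grip":[0,0,0,0,0,0,0,0,0,0]}'; python3 - <<'E'
from h import *
d=arm.camera("side")[:,:,::-1].copy()
p,R,s=now();print(p,s["force"])
c=np.array([.5266,-.037]);ex=np.array([.2807,-.9598]);ey=np.array([.9598,.2807])
print((p[:2]-c)@ex*1e3,(p[:2]-c)@ey*1e3)
crop(d,290,190,80,85,"s13",6.6)
E
```

```text
clock: 13.55
tcp_pos: [0.4113, 0.3463, 0.1676]
orientation: [178.5, 90.0, 104.9]
force: [0.1, 0.0, -2.0]
opening: 0.0247
[0.41126671 0.34637441 0.1675951 ] [-0.54466843  0.309036   -1.58625492]
-400.3368177488618 -3.0836968928953743
```

View pics/s13.png

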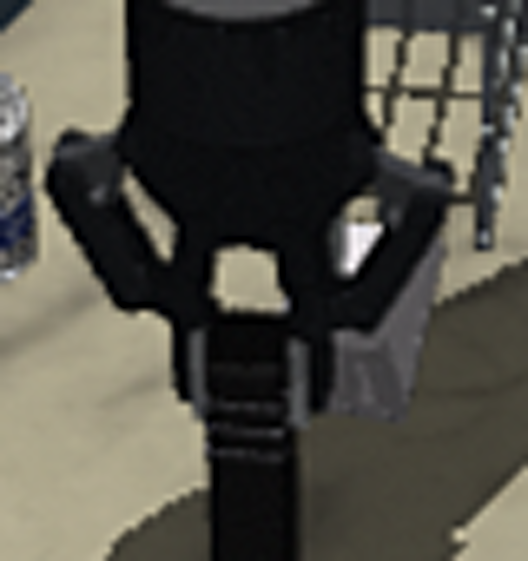

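```bash
python3 -m jog '{"travel":[[1.5,0,-4],[3.5,0,-8],[6,0,-12],[9,0,-16],[12,0,-20],[15,0,-24],[18,0,-27],[22,0,-30],[25,0,-32],[27,0,-34]],"rot":[[0,0,0],[0,0,0],[0,0,0],[0,0,0],[0,0,0],[0,0,0],[0,0,0],[0,0,0],[0,0,0],[0,0,0]],"grip":[0,0,0,0,0,0,0,0,0,0]}'; python3 - <<'E'
from h import *
d=arm.camera("side")[:,:,::-1].copy()
p,R,s=now();print(p,s["force"])
c=np.array([.5266,-.037]);ex=np.array([.2807,-.9598]);ey=np.array([.9598,.2807])
print((p[:2]-c)@ex*1e3,(p[:2]-c)@ey*1e3)
crop(d,290,190,80,85,"s14",6.6)
E
```

```text
clock: 14.43
tcp_pos: [0.4019, 0.3781, 0.1402]
orientation: [-60.6, 90.0, -134.3]
force: [-1.1, -0.5, -3.4]
opening: 0.0249
[0.40168985 0.37843556 0.1400759 ] [ 0.55595157  0.72693227 -2.06589194]
-433.7973268654403 -3.2759988174855184
```

View pics/s14.png

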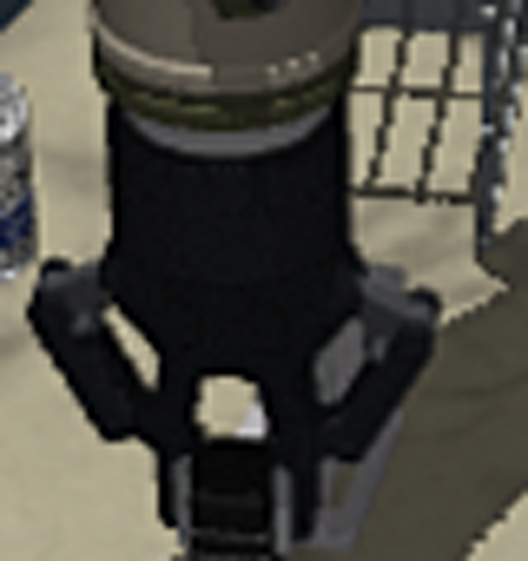

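```bash
python3 -m jog '{"travel":[[-5,0,0],[-15,0,0],[-28,0,0],[-42,0,0],[-56,0,0],[-70,0,0],[-84,0,0],[-95,0,0],[-100,0,0],[-100,0,0]],"rot":[[0,0,0],[0,0,0],[0,0,0],[0,0,0],[0,0,0],[0,0,0],[0,0,0],[0,0,0],[0,0,0],[0,0,0]],"grip":[0,0,0,0,0,0,0,0,0,0]}'; python3 - <<'E'
from h import *
d=arm.camera("side")[:,:,::-1].copy()
p,R,s=now();print(p,s["force"],s["q"])
# upright stop overlay
c=np.array([.5266,-.037]);ex=np.array([.2807,-.9598]);ey=np.array([.9598,.2807])
o=c-.2026*ex-.001*ey
up=[[(-z,y,x) for x,y,z in L] for L in stopm]
a=cv2.resize(d[165:270,285:365],None,fx=5,fy=5,interpolation=cv2.INTER_CUBIC)
b=draw(d,"side",T(*o,-73.7),up,285,165,80,105,5,"x")
cv2.imwrite("pics/s15.png",np.hstack([a,b]))
E
```

```text
clock: 15.32
tcp_pos: [0.4025, 0.3782, 0.2424]
orientation: [113.6, 89.9, 39.9]
force: [-0.4, -0.3, -2.6]
opening: 0.0253
[0.40228035 0.37793417 0.24139322] [ 0.70444755 -0.21659258 -3.21052242] [-27.70110253  25.18812386 -29.64836136 113.46203837  17.18742305
  45.5490813  -50.81752929]
```

View pics/s15.png

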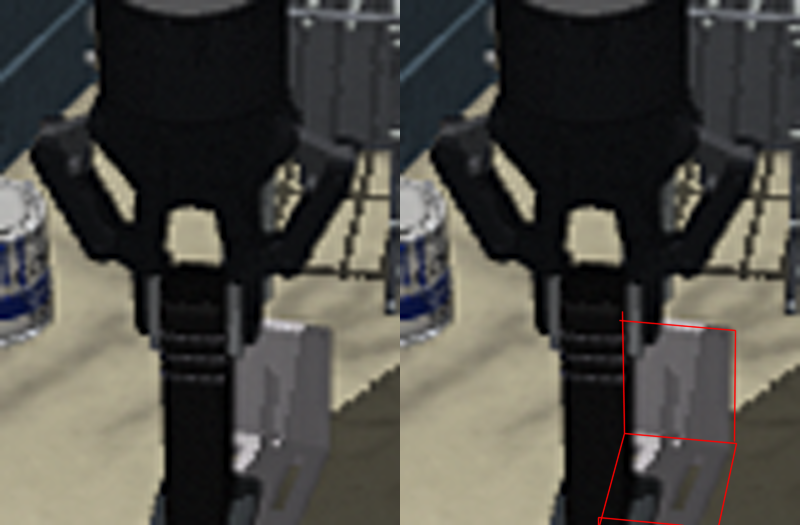

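```bash
python3 - <<'E'
from h import *
goto([.5272,.3174,.2413],-73.7)
E
```

```text
travel [  0.2 102.8  93.2] rot [ 0.  -0.  -0.1]
```

```bash
python3 -m jog '{"travel":[[0,8,7],[0,22,20],[0,36,33],[0,50,46],[0,64,59],[0,78,71],[0,90,82],[0,98,89],[0,103,93],[0,103,93]],"rot":[[0,0,0],[0,0,0],[0,0,0],[0,0,0],[0,0,0],[0,0,0],[0,0,0],[0,0,0],[0,0,0],[0,0,0]],"grip":[0,0,0,0,0,0,0,0,0,0]}'; python3 -m jog '{"travel":[[6,0,0],[20,0,0],[38,0,0],[56,0,0],[74,0,0],[90,0,0],[104,0,0],[114,0,0],[120,0,0],[122,0,0]],"rot":[[0,0,0],[0,0,0],[0,0,0],[0,0,0],[0,0,0],[0,0,0],[0,0,0],[0,0,0],[0,0,0],[0,0,0]],"grip":[0,0,0,0,0,0,0,0,0,0]}';python3 - <<'E'
from h import *
d=arm.camera("side")[:,:,::-1].copy();t=arm.camera("top")[:,:,::-1].copy()
p,R,s=now();print(p,s["force"])
crop(d,240,160,140,140,"s16",4.2);crop(t,230,160,170,110,"t16",4.5)
E
```

```text
clock: 16.2
tcp_pos: [0.5283, 0.3167, 0.2399]
orientation: [-60.4, 89.9, -134.2]
force: [-0.0, -0.2, -2.6]
opening: 0.0251
clock: 17.03
tcp_pos: [0.5262, 0.3181, 0.1178]
orientation: [-85.8, 89.9, -159.4]
force: [0.9, 0.4, -2.7]
opening: 0.0248
[0.52684177 0.31816992 0.11876886] [ 0.20125571  0.41336042 -3.00177058]
```

View pics/s16.png

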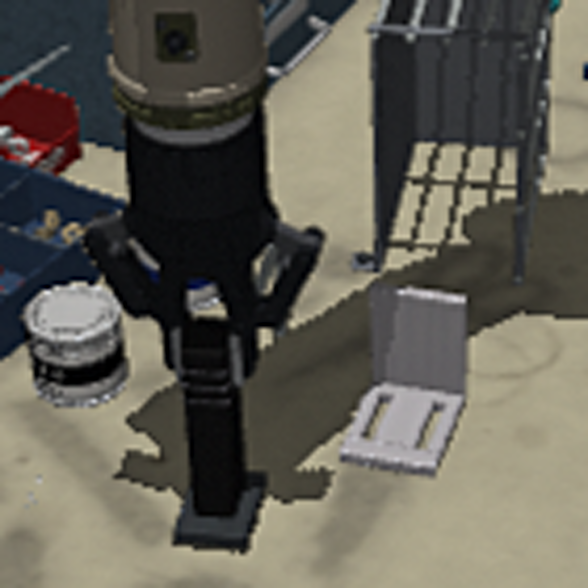

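View pics/t16.png

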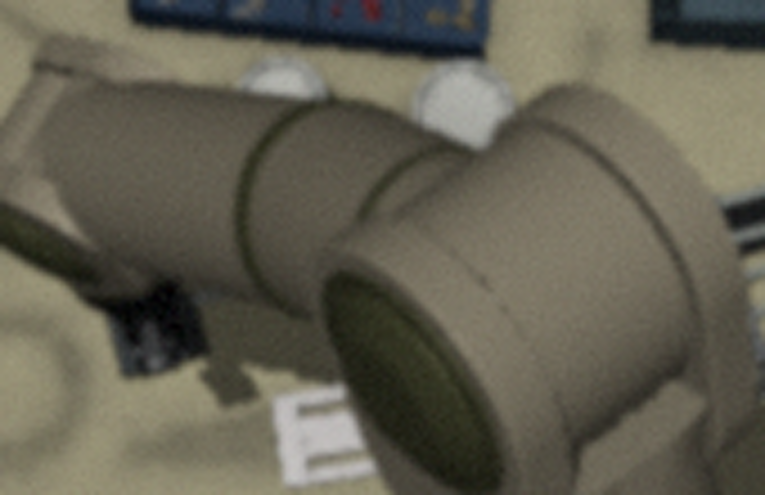

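```bash
python3 -m jog '{"travel":[[0.5,0,0],[1,0,0],[1.5,0,0],[2,0,0],[2.5,0,0],[3,0,0],[3.5,0,0],[4,0,0],[4.5,0,0],[4.5,0,0]],"rot":[[0,0,0],[0,0,0],[0,0,0],[0,0,0],[0,0,0],[0,0,0],[0,0,0],[0,0,0],[0,0,0],[0,0,0]],"grip":[0,0,0,0,0,0,0,0,0,0]}'
```

```text
clock: 17.97
tcp_pos: [0.527, 0.3177, 0.1141]
orientation: [-77.0, 90.0, -150.6]
force: [-0.2, 0.6, -2.4]
opening: 0.0253
```

```bash
python3 -m jog '{"travel":[[0.3,0,0],[0.6,0,0],[0.9,0,0],[1.2,0,0],[1.5,0,0],[1.5,0,0],[1.5,0,0],[1.5,0,0],[1.5,0,0],[1.5,0,0]],"rot":[[0,0,0],[0,0,0],[0,0,0],[0,0,0],[0,0,0],[0,0,0],[0,0,0],[0,0,0],[0,0,0],[0,0,0]],"grip":[0,0,0,0,0,0,0,0,0,0]}'
```

```text
clock: 18.8
tcp_pos: [0.5272, 0.3179, 0.1135]
orientation: [78.3, 90.0, 4.7]
force: [-0.8, -1.8, 6.5]
opening: 0.0252
```

```bash
python3 -m jog '{"travel":[[0,0,0],[0,0,0],[0,0,0],[0,0,0],[0,0,0],[0,0,0],[0,0,0],[0,0,0],[0,0,0],[0,0,0]],"rot":[[0,0,0],[0,0,0],[0,0,0],[0,0,0],[0,0,0],[0,0,0],[0,0,0],[0,0,0],[0,0,0],[0,0,0]],"grip":[0.35,0.4,0.5,0.6,0.7,0.8,0.9,0.95,0.95,0.95]}' && python3 -m jog '{"travel":[[-5,0,0],[-15,0,0],[-28,0,0],[-42,0,0],[-57,0,0],[-72,0,0],[-88,0,0],[-104,0,0],[-116,0,0],[-120,0,0]],"rot":[[0,0,0],[0,0,0],[0,0,0],[0,0,0],[0,0,0],[0,0,0],[0,0,0],[0,0,0],[0,0,0],[0,0,0]],"grip":[0.95,0.95,0.95,0.95,0.95,0.95,0.95,0.95,0.95,0.95]}';python3 - <<'E'
from h import *
d=arm.camera("side")[:,:,::-1].copy();cv2.imwrite("pics/s17.png",d)
p,R,s=now();print(p,s["force"])
E
```

```text
clock: 19.63
tcp_pos: [0.5271, 0.3178, 0.1127]
orientation: [-128.7, 90.0, 157.6]
force: [-0.3, 0.1, 0.0]
opening: 0.0809
clock: 20.47
tcp_pos: [0.5277, 0.3184, 0.2359]
orientation: [106.4, 89.8, 32.7]
force: [0.5, 0.1, -1.1]
opening: 0.0813
[0.52772479 0.31827061 0.23535551] [1.07871122 0.41842313 0.56133463]
```

View pics/s17.png

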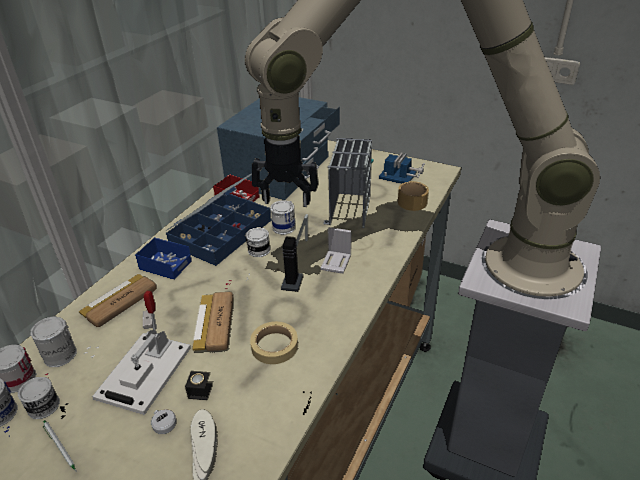

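```bash
python3 - <<'E'
from h import *
d=cv2.imread("pics/s17.png");crop(d,230,170,140,130,"s18",4.5)
a=cv2.imread("pics/side0.png");f=cv2.absdiff(a,d).max(2)
for n,(x,y,w,h) in dict(tape=(245,315,60,55),squeegee=(190,285,45,70),tins=(245,222,25,35)).items(): print(n,(f[y:y+h,x:x+w]>60).mean())
print(arm.sense()["qd"])
E
```

```text
tape 0.0
squeegee 0.0
tins 0.0
[-0.60671494  1.63157021  0.74177352  1.34372345  0.87174086 -1.87834135
 -0.87771978]
```

View pics/s18.png

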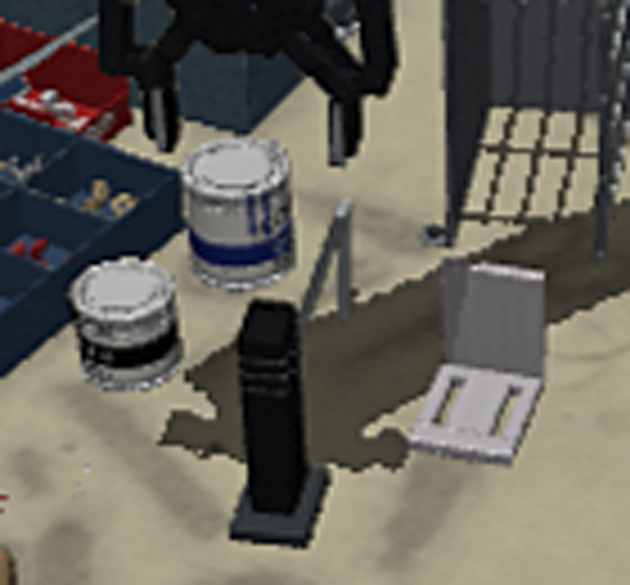

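The stop stands on its slotted leg at crop (490,360), the hook stands free at (275,420), and the tins are untouched. I'm handing in.

```bash
python3 -c "
from workcell import arm
print(arm.hand_in())"
```

```text
the job is handed in; nothing more can be done
None
```

The job is done and handed in at about 20.5 s of the 53 s allowed.

- **Drawing it out:** I took the reach hook by its grip, reached in over the slotted leg and dropped the tip behind it. I pulled low until the stop, still lying on its plain leg, was about 35 mm outside the mouth.
- **Tipping:** I pulled at about 60 mm height and let the hook sink along the arc. The stop went over its corner onto the slotted leg.
- **Setting down:** The hook stands on its foot on the table, well clear of the stop, with the gripper open and about 120 mm above its release height.

**Last checks:**
- The final side picture shows the plain leg upright, the slotted leg flat, and the hook standing free.
- Before-and-after side pictures show no change in the regions checked: the lying tape roll, the squeegee and the lower tin. The taller tin I checked by eye only. I did not compare the second tape roll, near the cage.
- The only contact force I saw was about 14 N, while closing on the grip. Otherwise the readings at the end of each move stayed below about 7 N.
- The arm blocked most of the camera view while the hook was in the cage, so I judged that part mainly from measured positions and force.
- No check failed or disagreed with another.

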